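# Level a sprung worktop shelf with its screw foot

## Robot

A 6-joint arm with a two-finger parallel gripper is mounted at the origin on a cart in front of the work surface, level with it; the furniture and walls round the work are solid. World frame = base frame: x ahead of the robot, y to its left, z up, the work surface at z = 0. Lengths are in mm, angles in rad, forces in N, time in s.
With the tool pointing down it reaches from about 275 to 750 mm from the base axis. Payload 10.2 kg.
Tool frame: the origin (TCP) lies between the finger pads; the fingertips stand 17 mm ahead of it and the grasp point (between the pads) lies 2 mm behind it (tips_ahead is the distance from the TCP to the fingertips, in mm); z points along the fingers, y is the line along which they close (so a half turn about z gives the same grasp; the last joint's range is limited). The gripper opens to 85 mm and grips with 20 to 120 N. Pads are 22 mm wide; open, the fingers measure 114 mm over their backs; the gripper's body (76 mm by 85 mm) begins 54 mm behind the grasp point. The pads swing forward as they close: fully open they stand 13 mm farther back than shut.
Start: joints at [-1.475, 0.313, 1.498, -0, 1.331, -0.223], TCP at [164.537, -498.557, 248.294] pointing down, gripper open.
Joint ranges: [-2.94, 2.94], [-0.97, 2.17], [0.19, 2.56], [-1.23, 4.37], [0.02, 3.11], [-2.88, 2.88]. Speed limits (rad/s): [2.39, 2.39, 3.01, 3.14, 3.14, 3.14].

## Interface

Orientations are given as a unit quaternion [w, x, y, z].
In Python, from rig import sense, capture, finish_job, boxes_of, tips_ahead gives the robot as it stands.
- The arm moves only by the tool drive_tool, never from a script. Its argument "commands" is text: rows parted by semicolons, each of 7 numbers parted by spaces: the shift along the world's x, y, z in units of 0.1 m (1.0 is 0.1 m), then the turn, a rotation vector about the world's x, y, z in units of pi/4 rad (1.0 is pi/4 rad), then the opening in per cent of the stroke, from 0 (shut) to 100 (fully open). A call has 1 to 20 rows; each row shifts and turns the commanded pose from where the row before left it; what a row does not reach is not made up. A row lasts 1/12 s, in which the tool goes at most 41.7 mm and 7.16 degrees, less where a joint would pass 70% of its speed; a pose out of reach is approached as far as the arm can. A call with a number of a shift or a turn outside -1 to 1 is refused whole. A call with a gripper value outside its range is refused whole. The fingers move at their own pace and stop on an object; "force" is the grip in N (left out, the last holds). Time passes only in rows, so rows that do not move let the fingers close. It gives the time, the measured TCP pose, the force, the opening and the grip force at its end, in the units of the state.
- sense(): the state, without advancing time (a new reading comes with each control period).
- capture(name): name is "scene" or "side" or "wrist"; returns a dict with "pixels" (384x512x3 uint8, blue, green, red), "fov_y" (degrees; the focal length in pixels is half the picture's height over the tangent of half this angle, whatever the lens; pixels are square), "cx", "cy" (the principal point, pixels), "position" and "attitude" of the camera in the world; the wrist camera has in their place "tool_from_camera" (4x4, takes a point from camera to tool coordinates, whose origin is the TCP and whose axes are the flange's). Camera axes: x right, y down, z forward; pixel columns grow to the right and rows downward; lengths in mm; the calibration is good to about 2 mm. A picture is of the moment at which its call begins: read the wrist's pose just before it. There is no depth.
- finish_job(): hands the job in; it is judged then, once.
Trained networks look in a picture, given as the dict that the camera call returned (one of the last four; its "shot" number tells which), for a name from the list of things; names that differ only in an ending like _2 or _b are one class to them, and where a whole thing is asked for, a point or a joint stands for the part that bears it (a point fixed in the world has none). Each returns a list of dicts, best first, with "confidence" (0 to 1); they miss things now and then, are a little off and sometimes report something else, mostly with a low value. They report only what shows in the picture. A call takes as long as a camera call.
- boxes_of(picture, name): "position" ([column, row] in pixels, amid what is visible of it).
The state is a dict: "time_s": time; "joints": joint angles; "dq": joint speeds; "tau": joint torques, N m; "eef_pos": TCP position; "ee_rot": TCP orientation; "force": force on the tool from outside, world axes, zero at the start; "wrist_torque": the same for the moment, N m; "grip_width": opening from 0.0 (shut) to 1.0 (fully open); "grip_force": force on a finger pad.
Only numpy, scipy, OpenCV 4.12 (cv2) and the standard library are available. Lean on these libraries where they do the work, as an engineer would, in place of code of your own. Each camera call takes 0.05 s, during which the arm holds its last target. There are 200 camera calls.

## Task

Slide the spirit level along its channel, under the hoop, until it lies flat against the end stop of the hinged shelf. Then press the black knob of the screw foot down so that the foot stands firmly on its plate, and turn it until the bubble rests between the two lines of the vial. Finish while still holding the knob and pressing it down, with the bubble centred, because the shelf springs up when let go; leave the jar and the tins behind the stand alone.

Things in the scene. Friction and masses are not known exactly. Their poses are not given: they have to be found in the camera images.
- stand: Fixed stand on the worktop, 450 mm long (its y) by 100 mm (x), dark steel base. Origin on the worktop on its centre line; +y is the ledge end (robot's left). Wooden ledge from y = +50 to +240 mm, top at 50 mm. From y = +45 to -205 mm the hinged shelf board, top at 50 mm at its hinge (y = +45); a spring holds the -y end up at a slope of 0.06 rad unless pressed.
- channel_start (a point): Start of the channel, on the ledge's top, at stand x = 0, y = +236 mm. Two fences 8 mm high and 36 mm apart run straight from here along ledge and board towards stand -y, centred on x = 0, to an end stop 10 mm high with its face at stand y = -105 mm.
- hoop_top (a point): Top middle of the steel wire hoop that crosses the channel on the board at stand y = -83 mm: 51 mm above the board, 68 mm wide, 43 mm clear height below it.
- level_mid (a point): Centre of the spirit level, 16 mm above its underside. Loose aluminium bar 140 mm long (its y), 30 mm wide, 32 mm high at its end blocks, 20 mm in its middle 68 mm where the vial lies; about 0.15 kg. It starts on the ledge in the channel, nose (-y end) towards the hoop. Its tail face is 70 mm from here along +y; it can be pushed there above the fences.
- level_seat (a point): Where the centre of the level (level_mid) is when its nose touches the end stop: on the shelf board, at stand y = -35 mm, 16 mm above the board; moves with the board.
- bubble_mid (a point): Centre of the white bubble, 16 mm long, in the level's greenish vial, 25 mm above the level's underside. The two black lines on the vial are 20 mm apart, 10 mm either side of the level's middle. The bubble goes along the level (its y) towards the higher end, by 0.6 mm per mrad of slope, at most 20 mm, and takes about 1.5 s to settle.
- knob_grip (a point): On the axis of the black ribbed round knob of the screw foot, half-way up its grip (38 mm diameter, 35 mm high). 17.5 mm below this point is the top of a round flange, 64 mm diameter, on which fingertips can press. At stand x = 0, y = -165 mm. About 5 N presses it down 14 to 17 mm with the shelf until the foot stands on its plate, this point then 84.5 mm above the worktop; turned then, it keeps its height.
- foot: Screw foot: knob, flange, stud and rubber pad in one piece, 12 mm a turn in the shelf. Clockwise from above raises the pressed shelf's knob end: the bubble moves towards the knob by about 5.5 mm per rad. It stays where it is turned (friction 0.1 N m). It starts 0.8 to 2.0 rad short: the knob end is too low when pressed. Origin on its axis near the board's top.
- foot_plate: Steel plate on the stand's base under the screw foot, 50 x 40 x 3 mm, on which the foot stands when pressed. Origin at its underside.
- spice_jar: Bystander: spice jar with a red cap, 45 mm in diameter, 106 mm high, behind the stand near the knob end. Origin under its centre.
- small_tin: Bystander: small tin, 58 mm in diameter, 72 mm high, behind the ledge. Origin under its centre.
- flat_tin: Bystander: flat tin, 63 x 105 x 25 mm, behind the ledge's far end. Origin under its centre.

How it is judged (in metres and radians):
On the way:
1. the spirit level lies in the channel on the shelf, its nose against the end stop (distance between level_mid and level_seat below 0.006 m), for 0.2 s.
At the end, for the whole second after the job is handed in: Through the last second the fingers hold the knob (over 2 N), the foot is pressed on its plate (over 2 N), the bubble is within 2.5 mm of the middle of the vial and the level is within 7 mm of its seat against the end stop (distance between level_mid and level_seat below 0.007 m and y of bubble_mid in the frame of level_mid between -0.0025 and 0.0025 m and contact force between foot and foot_plate above 2 N and contact force between the fingers and foot above 2 N); the arm keeps its last pose, push and grip.
It fails at once if the spice jar is moved by more than 20 mm (distance of spice_jar from where it was at the start of the episode above 0.02 m).
It fails at once if the small tin is moved by more than 20 mm (distance of small_tin from where it was at the start of the episode above 0.02 m).
It fails at once if the flat tin is moved by more than 20 mm (distance of flat_tin from where it was at the start of the episode above 0.02 m).
It also fails if it takes over 72 s, if anything falls off the work surface, if the arm or the gripper's body presses on something with over 40 N, if the wrist force passes 120 N, or if a joint passes its speed limit or range.

## Working session

There is one attempt and no reset: what is moved stays moved. The work goes in short steps, Python scripts to look and compute and a tool call to move; the robot and the scene stay as the last step left them, time stands still between calls to the robot, and variables do not carry over. Pictures are saved under pics/ and viewed, at most 11 in all, crops included, and the job is handed in when it is done.

Besides the shell and the picture viewer there is one more tool, called after "Call:" by a JSON object that holds its "name" and its "arguments", one argument or row to a line. drive_tool: Moves the arm, as the interface text tells. Shifts and turns lie within -1 to 1; 1 stands for 0.1 m of shift or pi/4 rad of turn. Its arguments: {"type":"object","properties":{"commands":{"type":"string"},"force":{"type":"number"}},"required":["commands"]}

```bash
mkdir -p pics
cat > h.py <<'E'
import numpy as np,cv2
from rig import sense,capture,finish_job,boxes_of,tips_ahead
from scipy.spatial.transform import Rotation as R
def q2R(q): return R.from_quat([q[1],q[2],q[3],q[0]]).as_matrix()
def cam(c,s=None):
    if 'position' in c:
        a=np.array(c['attitude'],float); M=a if a.shape==(3,3) else q2R(a)
        return np.array(c['position'],float),M
    T=np.array(c['tool_from_camera'],float); Rt=q2R(s['ee_rot'])
    return np.array(s['eef_pos'])+Rt@T[:3,3], Rt@T[:3,:3]
def ray(c,px,s=None):
    p,M=cam(c,s); f=192/np.tan(np.radians(c['fov_y'])/2)
    d=M@np.array([(px[0]-c['cx'])/f,(px[1]-c['cy'])/f,1]); return p,d/np.linalg.norm(d)
def proj(c,X,s=None):
    p,M=cam(c,s); f=192/np.tan(np.radians(c['fov_y'])/2); v=M.T@(np.array(X)-p)
    return np.array([c['cx']+f*v[0]/v[2],c['cy']+f*v[1]/v[2]])
def tri(rs):
    A=0;b=0
    for p,d in rs:
        P=np.eye(3)-np.outer(d,d);A=A+P;b=b+P@p
    X=np.linalg.solve(A,b); return X,[np.linalg.norm((np.eye(3)-np.outer(d,d))@(X-p)) for p,d in rs]
def atz(r,z): p,d=r; return p+d*(z-p[2])/d[2]
E
python3 - <<'E'
from h import *
s=sense();print(s)
C={}
for n in("scene","side"):
    c=C[n]=capture(n);cv2.imwrite(f"pics/{n}.png",c['pixels'])
    print(n,{k:v for k,v in c.items() if k!='pixels'})
for o in["stand","channel_start","hoop_top","level_mid","level_seat","bubble_mid","knob_grip","foot","foot_plate","spice_jar","small_tin","flat_tin"]:
    r={}
    for n in C:
        b=boxes_of(C[n],o); 
        if b: r[n]=b[0]
    print(o,{n:(np.round(b['position']),b['confidence']) for n,b in r.items()},tri([ray(C[n],r[n]['position']) for n in r]) if len(r)==2 else '')
print(tips_ahead)
E
```

```text
{'time_s': 0.0, 'joints': array([-1.47538117e+00,  3.13427623e-01,  1.49843253e+00, -9.39741098e-06,
        1.33102176e+00, -2.23395337e-01]), 'dq': array([-6.33055813e-04,  3.02391121e-04, -3.40362178e-04, -3.74946788e-06,
        1.97373780e-03,  9.54719087e-04]), 'tau': array([ 7.87811259e-04, -4.12267685e+01, -2.59743029e+01, -1.25817155e-04,
        4.01416677e-03, -1.75154815e-05]), 'eef_pos': array([ 164.51970435, -498.30300627,  247.74823498]), 'ee_rot': array([-6.43600225e-04,  9.87321481e-01,  1.58732094e-01,  3.66674192e-05]), 'force': array([-0.61688573, -0.46055959,  0.6065691 ]), 'wrist_torque': array([-0.00438494, -0.00834494, -0.02316715]), 'grip_force': 0.0, 'grip_width': 0.9956284417868456}
scene {'fov_y': 51.0695743471278, 'cx': 255.50148610185101, 'cy': 195.93035601040492, 'position': array([123.81858883, 773.57301651, 571.35015454]), 'attitude': array([ 0.15659803, -0.24658164,  0.82897647, -0.47694084]), 'shot': 1}
side {'fov_y': 46.93370045543308, 'cx': 252.91927662834271, 'cy': 189.51791720146764, 'position': array([ 541.37326231, -817.71496926,  723.32350732
[... 1491 characters left out ...]
2), np.float64(0.5637905207592335)])
foot_plate {'side': (array([207., 318.]), 0.57)} 
spice_jar {'scene': (array([303., 169.]), 0.91), 'side': (array([271., 281.]), 0.84)} (array([ 608.82762867, -183.82419536,   47.5619614 ]), [np.float64(4.349564123035831), np.float64(4.349564123035837)])
small_tin {'scene': (array([245., 206.]), 0.72), 'side': (array([276., 210.]), 0.59)} (array([644.67721896,  65.4158675 ,  38.09489309]), [np.float64(3.1156291380908687), np.float64(3.115629138090756)])
flat_tin {'scene': (array([211., 234.]), 0.82), 'side': (array([270., 185.]), 0.85)} (array([644.0384162 , 197.38351783,  26.14285558]), [np.float64(8.257182543503859), np.float64(8.257182543503891)])
17.0
```

```bash
python3 -c "
import cv2,numpy as np
a=cv2.imread('pics/scene.png');b=cv2.imread('pics/side.png')
cv2.imwrite('pics/two.png',cv2.resize(np.vstack([a,b]),(800,1200))[:600]);cv2.imwrite('pics/two_b.png',cv2.resize(b,(800,600)))"
```

```text
(no output)
```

View pics/two.png

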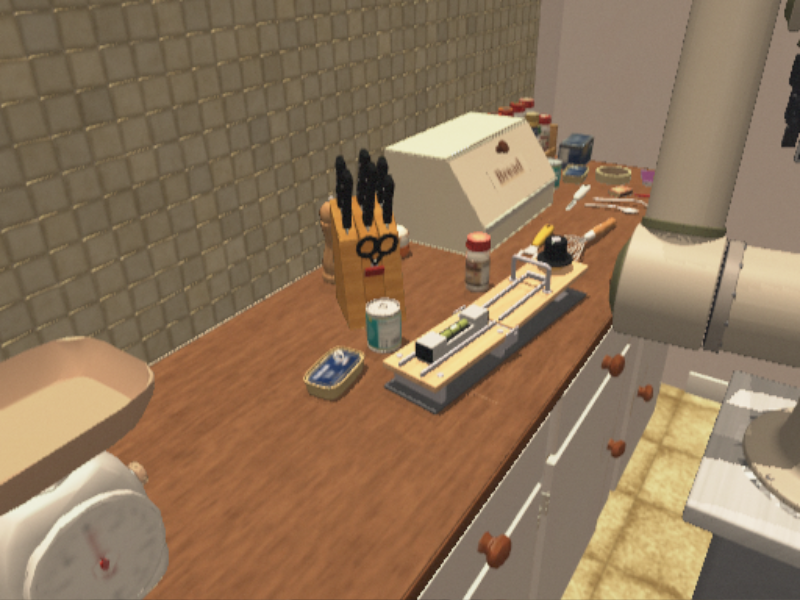

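View pics/two_b.png

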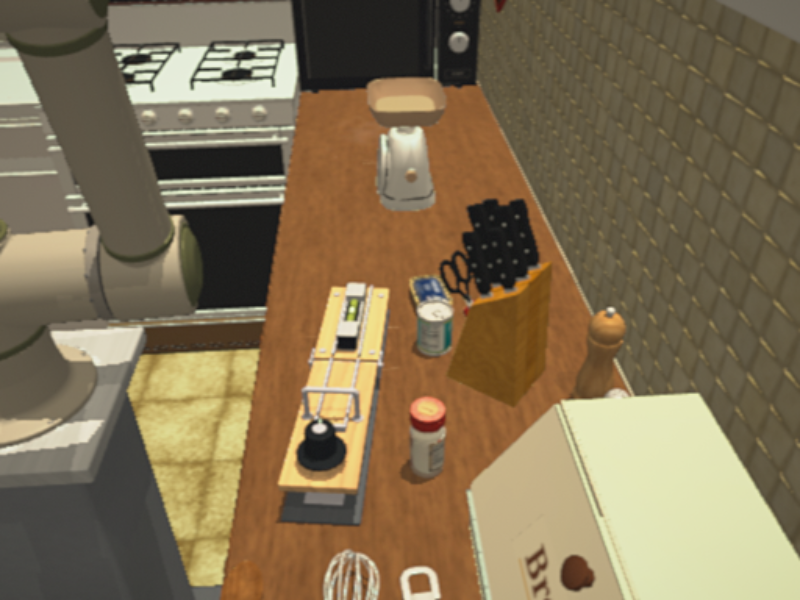

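The scene view shows the level on the ledge at about (452,335)/800, the hoop at (530,270), and the knob at (555,250). In the side view the knob is at (320,445), the hoop at (332,400), and the stand is yawed about 0.1 rad. Next I move over the knob and look with the wrist camera.

Call:
{"name": "drive_tool", "arguments": {
  "commands": "0.3 0.25 0.05 0 0 -0.05 0;0.3 0.25 0.05 0 0 -0.05 0;0.3 0.25 0.05 0 0 -0.05 0;0.3 0.25 0.05 0 0 -0.05 0;0.3 0.25 0.05 0 0 -0.05 0;0.3 0.25 0.05 0 0 -0.05 0;0.3 0.25 0.05 0 0 -0.05 0;0.3 0.25 0.05 0 0 -0.05 0;0.3 0.25 0.05 0 0 -0.05 0;0.3 0.25 0.05 0 0 -0.05 0;0 0 0 0 0 0 0;0 0 0 0 0 0 0"
}}

```text
time_s: 2.3
eef_pos: [465.5, -247.3, 298.3]
ee_rot: [0.0, 0.999, -0.035, 0.0]
force: [-0.6, -0.8, 0.1]
grip_width: -0.002
grip_force: 0.0
```

```bash
cat > look.py <<'E'
from h import *
import sys,pickle
def look(tag,names,view=True):
    s=sense();c=capture("wrist");cv2.imwrite(f"pics/{tag}.png",c['pixels'])
    out={}
    for n in names:
        b=boxes_of(c,n)
        if b: out[n]=(b[0]['position'],b[0]['confidence'],ray(c,b[0]['position'],s))
    pickle.dump((s,c,out),open(f"{tag}.pkl","wb"))
    return s,c,out
if __name__=="__main__":
    s,c,o=look(sys.argv[1],sys.argv[2].split(','))
    print(s['time_s'],s['eef_pos'],s['joints'],s['force'])
    hz=dict(hoop_top=108,knob_grip=100,level_mid=75,channel_start=58,bubble_mid=75,foot=90,foot_plate=10,stand=50)
    for n,(p,k,r) in o.items(): print(n,np.round(p),k,np.round(atz(r,hz[n])))
E
python3 look.py w1 hoop_top,knob_grip,foot,level_mid,channel_start
python3 -c "
import pickle;s,c,o=pickle.load(open('w1.pkl','rb'));print(c['tool_from_camera'],c['fov_y'])"
```

```text
2.3 [ 465.51956185 -247.33995427  298.2698151 ] [-7.10794306e-01  2.86486376e-01  1.40286563e+00 -9.88048239e-05
  1.45206523e+00  9.30430892e-01] [-0.57001095 -0.81745518  0.14698987]
hoop_top [175. 146.] 0.64 [ 498. -160.  108.]
foot [238. 161.] 0.85 [ 473. -227.   90.]
level_mid [ 34. 143.] 0.95 [509.  22.  75.]
channel_start [150. 144.] 0.93 [ 496. -113.   58.]
[[-9.50684710e-04 -9.47024118e-01 -3.21161044e-01  8.29097830e+01]
 [ 9.99999270e-01 -6.60740726e-04 -1.01178714e-03  5.17417710e-01]
 [ 7.45982638e-04 -3.21161772e-01  9.47024055e-01 -1.24528951e+02]
 [ 0.00000000e+00  0.00000000e+00  0.00000000e+00  1.00000000e+00]] 68.20297864949826
```

View pics/w1.png

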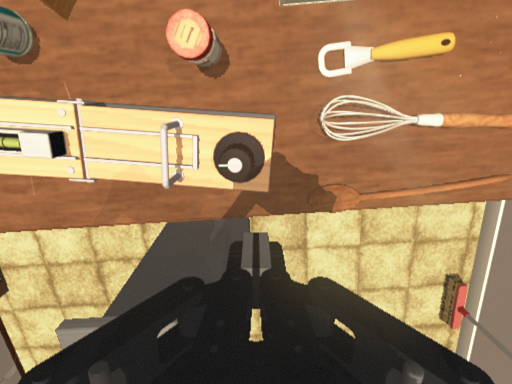

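Call:
{"name": "drive_tool", "arguments": {
  "commands": "0 0.4 0 0 0 -0.01 0;0 0.4 0 0 0 -0.01 0;0 0.4 0 0 0 -0.01 0;0 0.4 0 0 0 -0.01 0;0 0.4 0 0 0 0 0;0 0.4 0 0 0 0 0;0 0.4 0 0 0 0 0;0 0.4 0 0 0 0 0;0 0.4 0 0 0 0 0;0 0 0 0 0 0 0;0 0 0 0 0 0 0"
}}

```text
time_s: 3.52
eef_pos: [464.3, 112.4, 298.3]
ee_rot: [0.0, 0.999, -0.051, 0.0]
force: [-0.6, -0.8, -0.1]
grip_width: 0.003
grip_force: 0.0
```

```bash
python3 look.py w2 hoop_top,knob_grip,foot,level_mid,channel_start,bubble_mid
python3 - <<'E'
from h import *
import pickle
s,c,o=pickle.load(open('w1.pkl','rb'))
for n,p,z in [('end',(274,113),65),('end',(272,191),65),('stop',(197,136),65),('stop',(197,168),65),('hoopL',(178,122),105),('hoopR',(172,186),105),('hinge',(75,100),52),('hinge',(85,181),52),('white knob top?',(234,164),117)]: print(n,np.round(atz(ray(c,p,s),z)))
s2,c2,o2=pickle.load(open('w2.pkl','rb'))
for n in o:
    if n in o2: print(n,tri([o[n][2],o2[n][2]]))
E
```

```text
3.5167 [464.25665338 112.3943444  298.29157995] [-8.34894409e-03  1.73687751e-01  1.54463284e+00 -1.42398841e-04
  1.42325737e+00  1.66515138e+00] [-0.62891685 -0.78216938 -0.12830331]
hoop_top [432. 120.] 0.79 [499. -84. 108.]
knob_grip [508. 135.] 0.47 [ 472. -176.  100.]
foot [507. 134.] 0.55 [ 471. -182.   90.]
level_mid [285. 116.] 0.59 [517.  72.  75.]
bubble_mid [284. 121.] 0.52 [511.  73.  75.]
end [ 523. -274.   65.]
end [ 423. -266.   65.]
stop [ 502. -177.   65.]
stop [ 461. -171.   65.]
hoopL [ 524. -167.  105.]
hoopR [ 451. -148.  105.]
hinge [556. -28.  52.]
hinge [451. -12.  52.]
white knob top? [ 475. -224.  117.]
hoop_top (array([ 485.30634482, -134.83753895,   22.81601579]), [np.float64(0.6516320336325975), np.float64(0.6516320336326455)])
foot (array([ 461.15008098, -223.08055767,   42.1392189 ]), [np.float64(0.49057167551595665), np.float64(0.49057167551603054)])
level_mid (array([507.98982655,  66.28589564,  19.49081889]), [np.float64(4.812702511173328), np.float64(4.812702511173323)])
```

View pics/w2.png

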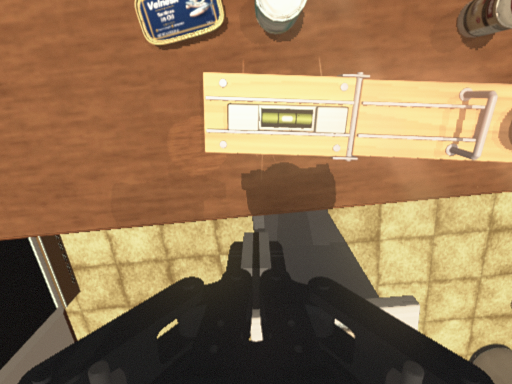

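```bash
cat > fit.py <<'E'
from h import *
import pickle
from scipy.optimize import least_squares
W={k:pickle.load(open(k+'.pkl','rb')) for k in('w1','w2')}
zb=lambda y:50+.06*(45-y)
P=[('w2',(204,72),(50,240,50)),('w2',(204,153),(-50,240,50)),('w2',(207,98),(18,236,58)),('w2',(207,131),(-18,236,58)),
('w2',(495,93),(34,-83,zb(-83)+51)),('w2',(478,159),(-34,-83,zb(-83)+51)),
('w1',(274,113),(50,-205,zb(-205))),('w1',(272,191),(-50,-205,zb(-205))),('w1',(163,123),(34,-83,zb(-83)+51)),('w1',(166,187),(-34,-83,zb(-83)+51)),
('w1',(238,157),(0,-165,zb(-165)+22))]
def f(v,full=False):
    x,y,a,dz=v;e=[]
    for k,px,p in P:
        s,c,o=W[k];X=np.array([x+np.cos(a)*p[0]-np.sin(a)*p[1],y+np.sin(a)*p[0]+np.cos(a)*p[1],p[2]+dz])
        e.append(proj(c,X,s)-px)
    e=np.array(e);return e if full else e.ravel()
r=least_squares(f,[495,-75,-.1,0],loss='soft_l1');print(r.x);print(np.round(f(r.x,1),1))
x,y,a,dz=r.x
def S(p): return np.array([x+np.cos(a)*p[0]-np.sin(a)*p[1],y+np.sin(a)*p[0]+np.cos(a)*p[1],p[2]+dz])
for n,p in dict(start=(0,236,50),knob=(0,-165,100),seat=(0,-35,zb(-35)+16),hoop=(0,-83,108)).items():print(n,S(p))
s,c,o=W['w2']
for px in[(288,118),(228,117),(347,120)]:
    X=atz(ray(c,px,s),75 if px[0]==288 else 82);d=X-[x,y,0];print(px,X,'stand',np.cos(a)*d[0]+np.sin(a)*d[1],-np.sin(a)*d[0]+np.cos(a)*d[1])
E
python3 fit.py
```

```text
[ 4.96709228e+02 -6.41899365e+01 -1.27792752e-01 -4.71670594e+00]
[[-2.4  0.6]
 [ 0.4 -0.4]
 [-2.4  2. ]
 [-1.4 -1.6]
 [ 0.9  0. ]
 [ 0.2 -3.1]
 [-0.4  2.2]
 [-4.1  0.2]
 [ 1.8  3.7]
 [ 1.4 -1.9]
 [ 1.  -0.6]]
start [526.78629673 169.88562808  45.28329406]
knob [ 475.68076933 -227.84446264   95.28329406]
seat [492.24864604 -98.90453298  66.08329406]
hoop [ 486.13127618 -146.5131224   103.28329406]
(288, 118) [514.20422615  68.07901455  75.        ] stand 0.49529327829568004 133.4200324439816
(228, 117) [523.2449442  138.46292911  82.        ] stand 0.49219735598392234 204.38220547671835
(347, 120) [5.05427121e+02 1.45739946e-01 8.20000000e+01] stand 0.44752997725226074 64.92211207108548
```

Call:
{"name": "drive_tool", "arguments": {
  "commands": "0.315 0.31 0 0 0 -0.02 0;0.315 0.31 0 0 0 -0.02 0;0 0 -0.36 0 0 0 0;0 0 -0.36 0 0 0 0;0 0 -0.36 0 0 0 0;0 0 -0.36 0 0 0 0;0 0 -0.36 0 0 0 0;0 0 -0.25 0 0 0 0;0 0 -0.11 0 0 0 0;0 0 0 0 0 0 0;0 0 0 0 0 0 0"
}}

```text
time_s: 4.78
eef_pos: [524.6, 169.7, 83.3]
ee_rot: [-0.0, 0.998, -0.069, 0.001]
force: [-0.7, 0.0, 0.8]
grip_width: 0.003
grip_force: 0.0
```

Run:
```python
from h import *
s=sense();print(s['eef_pos'],s['force'],s['joints'])
c=capture('scene');p=proj(c,[527,174,63]);print(p)
x,y=p.astype(int);im=c['pixels'][max(0,y-90):y+60,max(0,x-60):x+140]
cv2.imwrite('pics/s3.png',cv2.resize(im,None,fx=4,fy=4,interpolation=cv2.INTER_CUBIC))
```

```text
[524.61821084 169.65331961  83.27826796] [-0.70434448  0.0052986   0.80125448] [ 1.00246005e-01  5.51691055e-01  1.60893107e+00 -6.33052009e-06
  9.79803286e-01  1.80829897e+00]
[261.31294247 233.74296259]
```

View pics/s3.png

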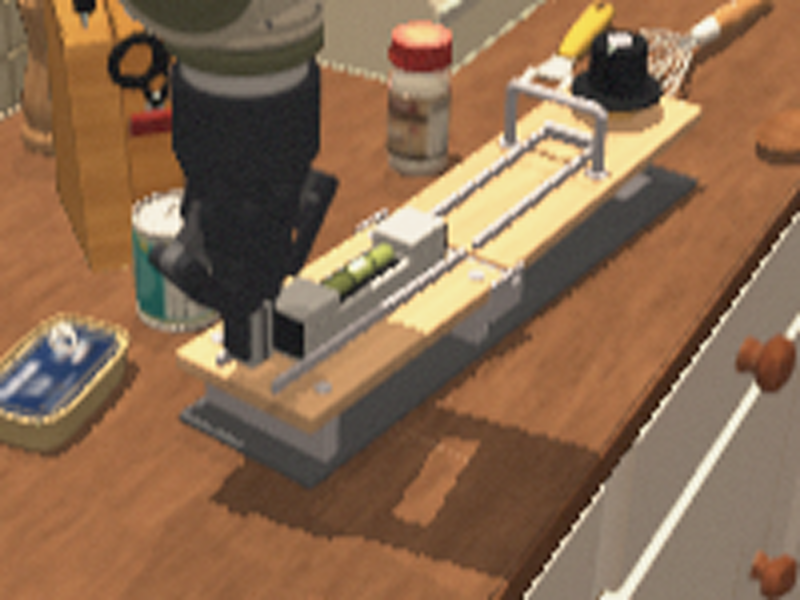

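The closed fingertips stand just behind the tail at (250,340), centred between the fences. Now I push.

Call:
{"name": "drive_tool", "arguments": {
  "commands": "-0.018 -0.139 0 0 0 0 0;-0.018 -0.139 0 0 0 0 0;-0.018 -0.139 0 0 0 0 0;-0.018 -0.139 0 0 0 0 0;-0.018 -0.139 0 0 0 0 0;-0.018 -0.139 0 0 0 0 0;-0.018 -0.139 0 0 0 0 0;-0.018 -0.139 0 0 0 0 0;-0.018 -0.139 0 0 0 0 0;-0.018 -0.139 0 0 0 0 0;-0.013 -0.1 0 0 0 0 0;-0.013 -0.1 0 0 0 0 0;0 0 0 0 0 0 0;0 0 0 0 0 0 0"
}}

```text
time_s: 6.0
eef_pos: [503.6, 10.6, 82.8]
ee_rot: [0.0, 0.998, -0.069, 0.0]
force: [-0.5, 0.6, 0.8]
grip_width: 0.003
grip_force: 0.0
```

Run:
```python
from h import *
s=sense();print(s['eef_pos'],s['force'],s['joints'])
c=capture('scene');p=proj(c,[492,-50,63]);print(p)
x,y=p.astype(int);im=c['pixels'][max(0,y-90):y+60,max(0,x-60):x+140]
cv2.imwrite('pics/s4.png',cv2.resize(im,None,fx=4,fy=4,interpolation=cv2.INTER_CUBIC))
```

```text
[503.5966721   10.60355412  82.82029441] [-0.51140168  0.55211445  0.75592951] [-2.11857073e-01  4.66790190e-01  1.75577059e+00 -2.07693805e-04
  9.18060188e-01  1.49648629e+00]
[321.09067204 194.73876913]
```

View pics/s4.png

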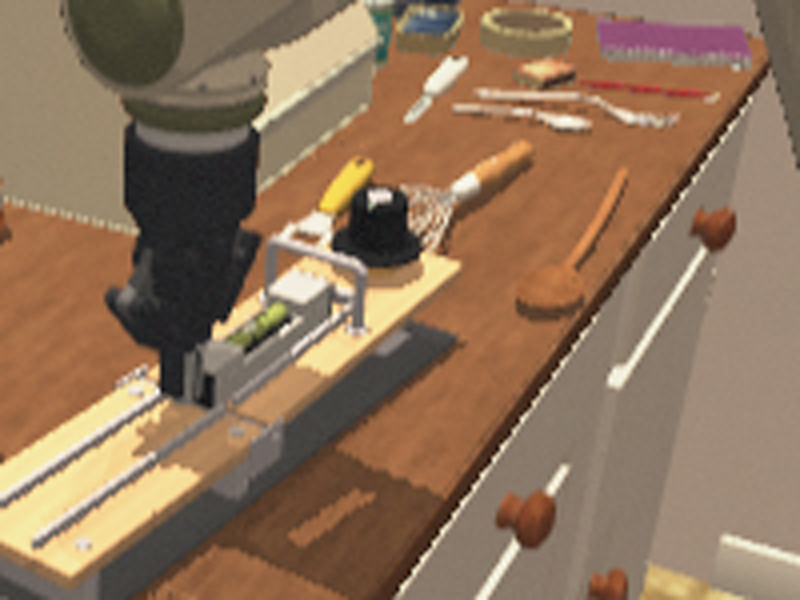

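The level is entering the hoop, with the finger at about (185,370) on the tail. About 26 mm remain.

Call:
{"name": "drive_tool", "arguments": {
  "commands": "-0.01 -0.08 0 0 0 0 0;-0.01 -0.08 0 0 0 0 0;-0.005 -0.04 0 0 0 0 0;-0.004 -0.03 0 0 0 0 0;0 0 0 0 0 0 0;0 0 0 0 0 0 0"
}}

```text
time_s: 6.55
eef_pos: [500.3, -12.4, 82.1]
ee_rot: [0.0, 0.998, -0.068, -0.0]
force: [-0.4, 0.4, -0.2]
grip_width: -0.002
grip_force: 0.0
```

Call:
{"name": "drive_tool", "arguments": {
  "commands": "-0.003 -0.02 0 0 0 0 0;0 0 0 0 0 0 0"
}}

```text
time_s: 6.72
eef_pos: [500.0, -13.9, 82.2]
ee_rot: [-0.0, 0.998, -0.068, -0.0]
force: [0.2, 2.6, 0.9]
grip_width: -0.001
grip_force: 1.3
```

Call:
{"name": "drive_tool", "arguments": {
  "commands": "-0.003 -0.02 0 0 0 0 0;0 0 0 0 0 0 0"
}}

```text
time_s: 6.88
eef_pos: [499.8, -14.4, 82.2]
ee_rot: [-0.002, 0.998, -0.069, -0.0]
force: [2.9, 13.7, 2.2]
grip_width: -0.0
grip_force: 7.2
```

Call:
{"name": "drive_tool", "arguments": {
  "commands": "-0.003 -0.02 0 0 0 0 0;0 0 0 0 0 0 0"
}}

```text
time_s: 7.05
eef_pos: [499.5, -15.0, 82.2]
ee_rot: [-0.003, 0.998, -0.069, -0.0]
force: [3.2, 22.7, 2.5]
grip_width: 0.002
grip_force: 11.9
```

The level is seated: finger stand-y 49 − 14.5 half-width ≈ 35 mm, and the force rises at the stop. Next I back off, rise, go over the knob and turn the wrist for range.

Call:
{"name": "drive_tool", "arguments": {
  "commands": "0.01 0.08 0 0 0 0 0;0 0.02 0.2 0 0 0 0;0 0 0.4 0 0 0 0;0 0 0.4 0 0 0 0;0 0 0.4 0 0 0 20;0 0 0.3 0 0 0.15 40"
}}

```text
time_s: 7.55
eef_pos: [500.7, -8.3, 255.6]
ee_rot: [0.001, 1.0, -0.01, 0.001]
force: [-0.4, 0.3, 0.4]
grip_width: 0.268
grip_force: 0.0
```

Call:
{"name": "drive_tool", "arguments": {
  "commands": "-0.012 -0.115 0 0 0 0.15 68;-0.012 -0.115 0 0 0 0.15 68;-0.012 -0.115 0 0 0 0.15 68;-0.012 -0.115 0 0 0 0.15 68;-0.012 -0.115 0 0 0 0.15 68;-0.012 -0.115 0 0 0 0.15 68;-0.012 -0.115 0 0 0 0.15 68;-0.012 -0.115 0 0 0 0.15 68;-0.012 -0.115 0 0 0 0.15 68;-0.012 -0.115 0 0 0 0.15 68;-0.012 -0.115 0 0 0 0.15 68;-0.012 -0.115 0 0 0 0.15 68;-0.012 -0.115 0 0 0 0.15 68;-0.012 -0.115 0 0 0 0.15 68;-0.012 -0.115 0 0 0 0.15 68;-0.012 -0.115 0 0 0 0.15 68;-0.012 -0.115 0 0 0 0.15 68;-0.012 -0.115 0 0 0 0.15 68;-0.012 -0.115 0 0 0 0.15 68;0 0 0 0 0 0 68"
}}

```text
time_s: 9.22
eef_pos: [477.3, -228.2, 252.0]
ee_rot: [-0.0, 0.444, 0.896, -0.0]
force: [-0.5, -0.6, -0.9]
grip_width: 0.677
grip_force: 0.0
```

```bash
python3 look.py w5 hoop_top,knob_grip,foot,level_mid,bubble_mid
python3 - <<'E'
from h import *
import pickle
s,c,o=pickle.load(open('w5.pkl','rb'));W={k:pickle.load(open(k+'.pkl','rb')) for k in('w1','w2')}
print(s['ee_rot'],s['grip_width'])
for n in('knob_grip','foot'):
    if n in o:
        print(n,tri([o[n][2],W['w1'][2][n][2] if n in W['w1'][2] else W['w2'][2][n][2]]),proj(c,[475.7,-227.8,117],s))
E
```

```text
9.2167 [ 477.34280264 -228.22841437  251.96391767] [-6.67130241e-01  3.19435686e-01  1.47908573e+00 -1.06872170e-03
  1.34327079e+00 -1.31832532e+00] [-0.49222379 -0.57254632 -0.89372363]
hoop_top [290. 113.] 0.69 [ 463. -158.  108.]
knob_grip [253. 171.] 0.74 [ 471. -223.  100.]
foot [253. 169.] 0.79 [ 470. -225.   90.]
level_mid [355.  68.] 0.84 [492. -86.  75.]
bubble_mid [331.  93.] 0.41 [ 488. -117.   75.]
[-2.04797882e-04  4.43661318e-01  8.96194373e-01 -4.88889900e-04] 0.6770829906092798
knob_grip (array([ 468.99659298, -228.73707989,   47.52174122]), [np.float64(11.152082654826714), np.float64(11.15208265482667)]) [254.78702058 181.91006619]
foot (array([ 471.21495061, -226.25863374,   83.62459539]), [np.float64(0.20867689708808917), np.float64(0.20867689708813358)]) [254.78702058 181.91006619]
```

View pics/w5.png

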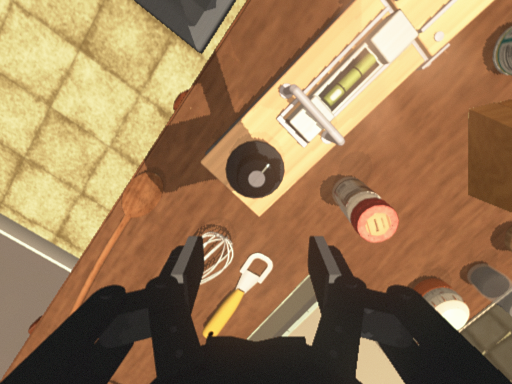

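The white top of the knob is at (257,179), with (255,182) expected, so the knob is within 2–3 mm of the estimate. The bubble is at the near end of the vial. I lower around the knob.

Call:
{"name": "drive_tool", "arguments": {
  "commands": "-0.015 0 -0.36 0 0 0 68;0 0 -0.36 0 0 0 66;0 0 -0.36 0 0 0 64;0 0 -0.3 0 0 0 62;0 0 -0.05 0 0 0 62;0 0 -0.03 0 0 0 62;0 0 -0.03 0 0 0 62;0 0 0 0 0 0 62"
}}

```text
time_s: 10.18
eef_pos: [476.9, -227.0, 104.7]
ee_rot: [0.001, 0.445, 0.896, -0.0]
force: [0.2, -0.1, -0.6]
grip_width: 0.621
grip_force: 0.0
```

Call:
{"name": "drive_tool", "arguments": {
  "commands": "0 0 -0.03 0 0 0 62;0 0 -0.02 0 0 0 62;0 0 0 0 0 0 62"
}}

```text
time_s: 10.43
eef_pos: [476.3, -226.6, 98.6]
ee_rot: [0.0, 0.445, 0.896, -0.0]
force: [-0.2, -0.0, 0.9]
grip_width: 0.619
grip_force: 0.0
```

Call:
{"name": "drive_tool", "arguments": {
  "commands": "0 0 -0.03 0 0 0 62;0 0 -0.02 0 0 0 62;0 0 0 0 0 0 62"
}}

```text
time_s: 10.68
eef_pos: [476.4, -227.1, 93.4]
ee_rot: [0.001, 0.445, 0.896, -0.0]
force: [-1.1, -2.4, 2.8]
grip_width: 0.62
grip_force: 1.5
```

Call:
{"name": "drive_tool", "arguments": {
  "commands": "0 0 -0.03 0 0 0 62;0 0 -0.03 0 0 0 62;0 0 0 0 0 0 62"
}}

```text
time_s: 10.93
eef_pos: [476.4, -227.0, 87.2]
ee_rot: [0.0, 0.445, 0.896, -0.0]
force: [0.3, -2.2, 3.3]
grip_width: 0.623
grip_force: 1.5
```

Call:
{"name": "drive_tool", "arguments": {
  "commands": "0 0 -0.02 0 0 0 62;0 0 -0.02 0 0 0 62;0 0 0 0 0 0 62"
}}

```text
time_s: 11.18
eef_pos: [476.4, -226.7, 83.2]
ee_rot: [0.0, 0.445, 0.896, 0.0]
force: [-0.6, -3.1, 3.3]
grip_width: 0.621
grip_force: 1.8
```

Call:
{"name": "drive_tool", "arguments": {
  "commands": "0 0 -0.02 0 0 0 62;0 0 -0.01 0 0 0 62;0 0 0 0 0 0 62"
}}

```text
time_s: 11.43
eef_pos: [476.5, -226.8, 80.5]
ee_rot: [0.0, 0.445, 0.896, 0.0]
force: [-0.4, -3.4, 3.9]
grip_width: 0.621
grip_force: 2.5
```

Call:
{"name": "drive_tool", "arguments": {
  "commands": "0 0 -0.01 0 0 0 62;0 0 -0.01 0 0 0 62;0 0 0 0 0 0 62"
}}

```text
time_s: 11.68
eef_pos: [476.6, -226.9, 80.3]
ee_rot: [0.001, 0.445, 0.896, -0.0]
force: [-6.7, -0.2, 23.5]
grip_width: 0.622
grip_force: 12.0
```

Call:
{"name": "drive_tool", "arguments": {
  "commands": "0 0 -0.01 0 0 0 62;0 0 0 0 0 0 62"
}}

```text
time_s: 11.85
eef_pos: [476.7, -226.9, 80.2]
ee_rot: [0.001, 0.445, 0.896, -0.0]
force: [-10.8, 2.7, 33.3]
grip_width: 0.621
grip_force: 16.8
```

The foot is standing on its plate. I ease off a little, then grip.

Call:
{"name": "drive_tool", "arguments": {
  "commands": "0 0 0.015 0 0 0 55;0 0 0.01 0 0 0 48;0 0 0 0 0 0 40;0 0 0 0 0 0 35;0 0 0 0 0 0 35;0 0 0 0 0 0 35",
  "force": 40
}}

```text
time_s: 12.35
eef_pos: [475.6, -228.8, 82.8]
ee_rot: [0.001, 0.445, 0.896, -0.002]
force: [-19.3, -8.7, 34.3]
grip_width: 0.435
grip_force: 49.2
```

```bash
python3 look.py w6 level_mid,bubble_mid; python3 -c "
from h import *;s=sense();print(s['grip_width'],s['force'],s['wrist_torque'])
im=cv2.imread('pics/w6.png');cv2.imwrite('pics/w6b.png',cv2.resize(im,(800,600)))"
```

```text
12.35 [ 475.55950528 -228.75627254   82.79058208] [-0.66868071  0.50966334  1.68322526 -0.00500443  0.94651589 -1.3150509 ] [-19.30287553  -8.72168054  34.27032899]
level_mid [429.  90.] 0.89 [ 486. -116.   75.]
bubble_mid [487.  51.] 0.65 [493. -91.  75.]
0.43880623076115777 [-19.75659931  -7.32534174  33.84668025] [-1.35862675e+00  3.11735333e+00  1.55375128e-03]
```

View pics/w6b.png

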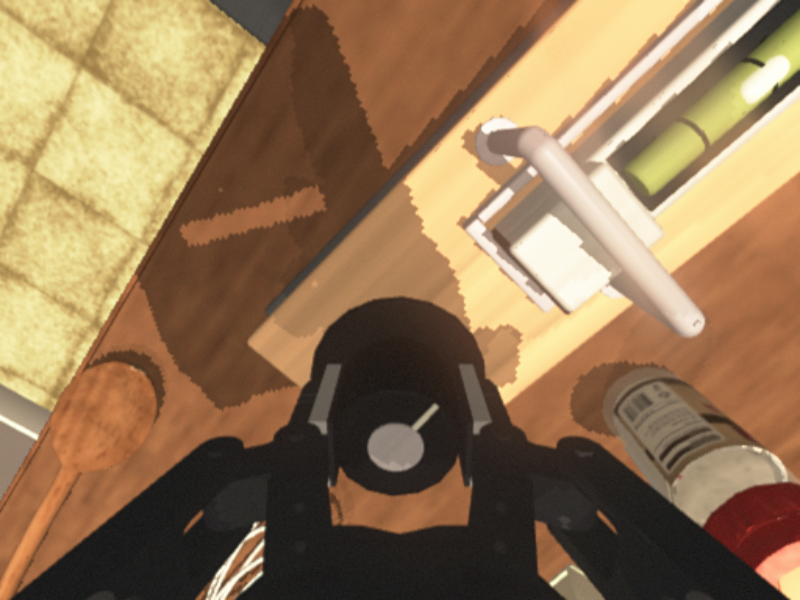

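Grip is good. The bubble at (767,80) sits beyond the far line, and the near line is at (693,132). I centre out the side force and wait for it to settle, with a profile measurement along the vial.

Call:
{"name": "drive_tool", "arguments": {
  "commands": "-0.012 -0.005 0.008 0 0 0 35;0 0 0 0 0 0 35;0 0 0 0 0 0 35;0 0 0 0 0 0 35;0 0 0 0 0 0 35;0 0 0 0 0 0 35;0 0 0 0 0 0 35;0 0 0 0 0 0 35;0 0 0 0 0 0 35;0 0 0 0 0 0 35;0 0 0 0 0 0 35;0 0 0 0 0 0 35;0 0 0 0 0 0 35;0 0 0 0 0 0 35;0 0 0 0 0 0 35;0 0 0 0 0 0 35;0 0 0 0 0 0 35;0 0 0 0 0 0 35"
}}

```text
time_s: 14.0
eef_pos: [475.3, -228.8, 82.8]
ee_rot: [0.002, 0.445, 0.896, -0.001]
force: [-9.9, -7.0, 24.2]
grip_width: 0.435
grip_force: 49.3
```

```bash
cat > bub.py <<'E'
from h import *
import sys
s=sense();c=capture('wrist');print(s['time_s'],s['eef_pos'],s['force'],'grip',s['grip_force'],'j6',s['joints'][5],'tz',s['wrist_torque'][2])
x0,y0,a=496.7,-64.2,-.128
k=8
q=np.float32([[-15,-80],[15,-80],[15,20],[-15,20]])
w=np.float32([proj(c,[x0+np.cos(a)*p[0]-np.sin(a)*p[1],y0+np.sin(a)*p[0]+np.cos(a)*p[1],75],s) for p in q])
# rows: x (+15 top), cols: y from -80 to 20
d=np.float32([[(p[1]+80)*k,(15-p[0])*k] for p in q])
im=cv2.warpPerspective(c['pixels'],cv2.getPerspectiveTransform(w,d),(100*k,30*k),flags=cv2.INTER_CUBIC)
cv2.imwrite(f'pics/{sys.argv[1]}.png',im)
f=im.astype(int)
wh=(f.min(2)>150)&(np.abs(np.arange(30*k)-15*k)[:,None]<6*k)
gr=(f[:,:,1]-f[:,:,0]>50)&(f[:,:,1]>=f[:,:,2]-5)&(np.abs(np.arange(30*k)-15*k)[:,None]<8*k)
print('green y',[float(v)/k-80 for v in np.percentile(np.where(gr)[1],[1,50,99])],'row',np.where(gr)[0].mean())
row=int(np.median(np.where(gr)[0]));st=f[row-2*k:row+2*k].mean(0)
print('profile y: min-chan, green');
for i in range(20*k,96*k,k): print(int(i/k-80),int(st[i:i+k].min(1).mean()),int(st[i:i+k,1].mean()),end=' | ')
E
python3 bub.py b7
```

```text
14.0 [ 475.25708629 -228.77383507   82.83959151] [-9.88560736 -6.98873834 24.17411695] grip 49.33810468995944 j6 -1.317272043092598 tz 0.0017914331302029
green y [-65.25, -28.0, -13.5] row 134.8696012600514
profile y: min-chan, green
-60 117 205 | -59 117 204 | -58 118 204 | -57 118 204 | -56 118 203 | -55 118 203 | -54 119 202 | -53 118 202 | -52 119 201 | -51 118 200 | -50 118 200 | -49 118 200 | -48 113 187 | -47 85 121 | -46 107 173 | -45 117 199 | -44 117 198 | -43 116 197 | -42 117 199 | -41 116 198 | -40 116 198 | -39 116 198 | -38 116 198 | -37 117 199 | -36 120 206 | -35 119 207 | -34 133 210 | -33 162 218 | -32 178 224 | -31 181 226 | -30 182 225 | -29 180 225 | -28 180 225 | -27 178 220 | -26 152 173 | -25 160 198 | -24 179 224 | -23 170 221 | -22 154 216 | -21 122 206 | -20 107 202 | -19 106 201 | -18 106 202 | -17 106 201 | -16 97 185 | -15 51 98 | -14 8 17 | -13 0 0 | -12 0 0 | -11 0 0 | -10 0 0 | -9 0 0 | -8 0 0 | -7 0 0 | -6 0 0 | -5 0 0 | -4 0 0 | -3 0 0 | -2 0 0 | -1 0 0 | 0 0 0 | 1 0 0 | 2 0 0 | 3 0 0 | 4 0 0 | 5 0 0 | 6 0 0 | 7 0 0 | 8 0 0 | 9 0 0 | 10 0 0 | 11 0 0 | 12 0 0 | 13 0 0 | 14 0 0 | 15 0 0 |
```

View pics/b7.png

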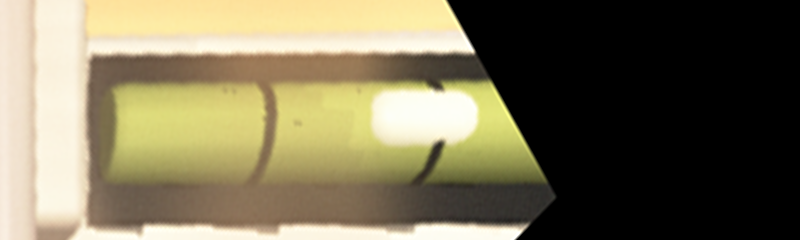

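The lines are at 267 and 437 px (middle 352), and the bubble centre is at about 424 px, so it is ≈8.5 mm away from the knob side. That needs ≈1.5 rad clockwise; I turn 1.32 rad first.

Call:
{"name": "drive_tool", "arguments": {
  "commands": "-0.006 -0.005 0 0 0 -0.12 35;0 0 0 0 0 -0.12 35;0 0 0 0 0 -0.12 35;0 0 0 0 0 -0.12 35;0 0 0 0 0 -0.12 35;0 0 0 0 0 -0.12 35;0 0 0 0 0 -0.12 35;0 0 0 0 0 -0.12 35;0 0 0 0 0 -0.12 35;0 0 0 0 0 -0.12 35;0 0 0 0 0 -0.12 35;0 0 0 0 0 -0.12 35;0 0 0 0 0 -0.12 35;0 0 0 0 0 -0.12 35;0 0 0 0 0 0 35;0 0 0 0 0 0 35"
}}

```text
time_s: 15.38
eef_pos: [473.8, -228.7, 82.8]
ee_rot: [0.001, 0.9, 0.435, -0.001]
force: [-15.7, -4.2, 28.4]
grip_width: 0.439
grip_force: 51.2
```

Call:
{"name": "drive_tool", "arguments": {
  "commands": "0 0 0 0 0 0 35;0 0 0 0 0 0 35;0 0 0 0 0 0 35;0 0 0 0 0 0 35;0 0 0 0 0 0 35;0 0 0 0 0 0 35;0 0 0 0 0 0 35;0 0 0 0 0 0 35;0 0 0 0 0 0 35;0 0 0 0 0 0 35;0 0 0 0 0 0 35;0 0 0 0 0 0 35;0 0 0 0 0 0 35;0 0 0 0 0 0 35;0 0 0 0 0 0 35;0 0 0 0 0 0 35;0 0 0 0 0 0 35;0 0 0 0 0 0 35"
}}

```text
time_s: 16.88
eef_pos: [473.8, -228.7, 82.8]
ee_rot: [0.001, 0.9, 0.435, -0.001]
force: [-14.8, -3.4, 28.8]
grip_width: 0.433
grip_force: 51.3
```

```bash
python3 bub.py b8
```

```text
16.8833 [ 473.76631039 -228.67091228   82.80790011] [-14.82546299  -3.36068173  28.7716237 ] grip 51.27013356483076 j6 0.0010824131710606446 tz -0.2546007988319926
green y [-64.875, -51.25, -29.25] row 108.6673723716499
profile y: min-chan, green
-60 116 211 | -59 117 211 | -58 117 211 | -57 117 211 | -56 117 211 | -55 117 212 | -54 117 212 | -53 115 210 | -52 116 210 | -51 116 211 | -50 116 211 | -49 116 210 | -48 116 212 | -47 100 183 | -46 49 61 | -45 102 184 | -44 116 212 | -43 116 212 | -42 116 212 | -41 117 213 | -40 164 224 | -39 210 242 | -38 226 247 | -37 230 248 | -36 230 248 | -35 229 248 | -34 229 248 | -33 229 247 | -32 217 232 | -31 135 140 | -30 36 36 | -29 0 0 | -28 0 0 | -27 0 0 | -26 0 0 | -25 0 0 | -24 0 0 | -23 0 0 | -22 0 0 | -21 0 0 | -20 0 0 | -19 0 0 | -18 0 0 | -17 0 0 | -16 0 0 | -15 0 0 | -14 0 0 | -13 0 0 | -12 0 0 | -11 0 0 | -10 0 0 | -9 0 0 | -8 0 0 | -7 0 0 | -6 0 0 | -5 0 0 | -4 0 0 | -3 0 0 | -2 0 0 | -1 0 0 | 0 0 0 | 1 0 0 | 2 0 0 | 3 0 0 | 4 0 0 | 5 0 0 | 6 0 0 | 7 0 0 | 8 0 0 | 9 0 0 | 10 0 0 | 11 0 0 | 12 0 0 | 13 0 0 | 14 0 0 | 15 0 0 |
```

View pics/b8.png

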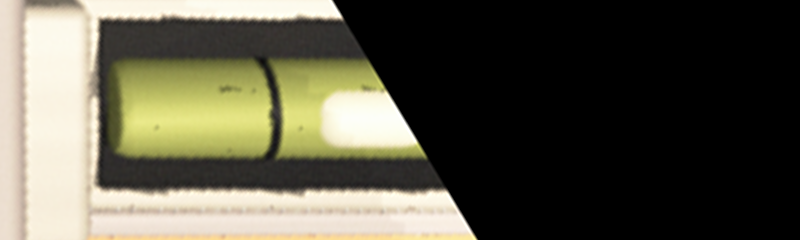

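The bubble's near edge is now at 322 px with the near line at 275, leaving about 1.5–2.5 mm to go. I turn a little more, then regrip at the earlier yaw, where the whole vial is visible.

Call:
{"name": "drive_tool", "arguments": {
  "commands": "0 0 0 0 0 -0.11 35;0 0 0 0 0 -0.11 35;0 0 0 0 0 -0.11 35;0 0 0 0 0 -0.11 35;0 0 0 0 0 0 35;0 0 0 0 0 0 50;0 0 0 0 0 0 62;0 0 0.1 0 0 0 62;0 0 0.15 0 0 0 62;0 0 0 0 0 0 62"
}}

```text
time_s: 17.77
eef_pos: [475.2, -227.7, 107.7]
ee_rot: [0.001, 0.962, 0.274, 0.001]
force: [0.2, -0.0, 0.1]
grip_width: 0.618
grip_force: 0.0
```

Call:
{"name": "drive_tool", "arguments": {
  "commands": "0.015 0 0 0 0 0.15 62;0 0 0 0 0 0.15 62;0 0 0 0 0 0.15 62;0 0 0 0 0 0.15 62;0 0 0 0 0 0.15 62;0 0 0 0 0 0.15 62;0 0 0 0 0 0.15 62;0 0 0 0 0 0.15 62;0 0 0 0 0 0.15 62;0 0 0 0 0 0.15 62;0 0 0 0 0 0.15 62;0 0 0 0 0 0.15 62;0 0 0 0 0 0.15 62;0 0 0 0 0 0.1 62;0 0 0 0 0 0 62"
}}

```text
time_s: 19.02
eef_pos: [475.7, -227.1, 105.0]
ee_rot: [-0.001, 0.468, 0.884, 0.0]
force: [0.6, -0.1, -0.9]
grip_width: 0.62
grip_force: 0.0
```

Call:
{"name": "drive_tool", "arguments": {
  "commands": "0 0 -0.06 0 0 0 62;0 0 -0.06 0 0 0 62;0 0 -0.05 0 0 0 62;0 0 -0.04 0 0 0 62;0 0 -0.02 0 0 0 62;0 0 0 0 0 0 62;0 0 0 0 0 0 62"
}}

```text
time_s: 19.6
eef_pos: [475.9, -227.7, 82.5]
ee_rot: [-0.0, 0.47, 0.883, -0.0]
force: [-1.1, -2.2, 3.3]
grip_width: 0.62
grip_force: 1.6
```

Call:
{"name": "drive_tool", "arguments": {
  "commands": "0 0 -0.01 0 0 0 62;0 0 -0.01 0 0 0 62;0 0 0 0 0 0 62"
}}

```text
time_s: 19.85
eef_pos: [476.0, -227.7, 80.5]
ee_rot: [0.0, 0.469, 0.883, -0.0]
force: [-1.3, -2.4, 3.4]
grip_width: 0.618
grip_force: 1.7
```

Call:
{"name": "drive_tool", "arguments": {
  "commands": "0 0 0.005 0 0 0 55;0 0 0.005 0 0 0 48;0 0 0 0 0 0 40;0 0 0 0 0 0 35;0 0 0 0 0 0 35;0 0 0 0 0 0 35;0 0 0 0 0 0 35;0 0 0 0 0 0 35;0 0 0 0 0 0 35;0 0 0 0 0 0 35;0 0 0 0 0 0 35;0 0 0 0 0 0 35;0 0 0 0 0 0 35;0 0 0 0 0 0 35;0 0 0 0 0 0 35;0 0 0 0 0 0 35;0 0 0 0 0 0 35;0 0 0 0 0 0 35;0 0 0 0 0 0 35;0 0 0 0 0 0 35"
}}

```text
time_s: 21.52
eef_pos: [475.2, -228.7, 82.9]
ee_rot: [-0.0, 0.469, 0.883, -0.001]
force: [-11.8, -5.5, 17.9]
grip_width: 0.431
grip_force: 47.5
```

Call:
{"name": "drive_tool", "arguments": {
  "commands": "0 0 0 0 0 0 35;0 0 0 0 0 0 35;0 0 0 0 0 0 35;0 0 0 0 0 0 35;0 0 0 0 0 0 35;0 0 0 0 0 0 35"
}}

```text
time_s: 22.02
eef_pos: [475.2, -228.7, 82.9]
ee_rot: [-0.0, 0.469, 0.883, -0.001]
force: [-12.4, -6.5, 17.5]
grip_width: 0.436
grip_force: 47.5
```

```bash
python3 bub.py b9 | head -2
```

```text
22.0167 [ 475.22167495 -228.66831029   82.90021973] [-12.39829247  -6.46400657  17.49618558] grip 47.464568383293226 j6 -1.261905989368787 tz 0.011159615832426487
green y [-64.25, -22.625, -11.25] row 124.38485210073479
```

View pics/b9.png

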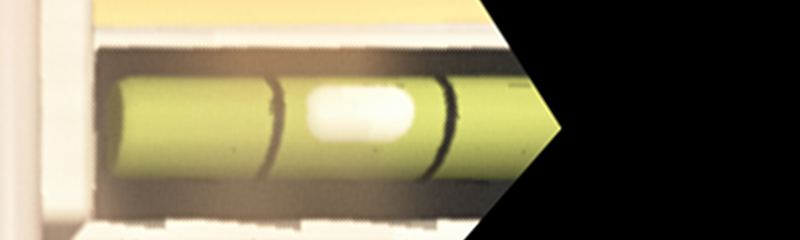

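The bubble spans 307–415 px (centre 361) and the lines are at 279 and 450 (middle 364.5), so it is within 0.5 mm of centre. The vial's middle is at stand y ≈ −34.4, so the level is seated. I hand in.

```bash
python3 -c "
from rig import finish_job;print(finish_job())"
```

```text
the job is handed in; nothing more can be done
None
```

I handed the job in at about 22 s, with the knob gripped and pressed at about 17 N and the level seated against the end stop. The bubble was about 0.4 mm from the vial's middle in the last wrist view. `finish_job()` returned no verdict.

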